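Prop the damp chest open and set a bell on the banding wheel

TASK

Lift the blue lid of the potter's damp chest, let its spring stay swing up behind the red cleat, and lower the lid gently until it rests propped on the stay, with your hand off it. Then reach in, take out the pink bell-shaped bottle without knocking the white one in the chest, and set it gently down, upright and centred, on the round head of the banding wheel. Leave the lid propped and the other pots where they stand.

Things in the scene. Friction and masses are not known exactly. Their poses are not given: they have to be found in the camera images.
- chest: Fixed grey open-topped chest, 210 mm (its x) by 260 mm (its y) by 112 mm high, walls and floor 6 mm thick. Origin: centre of its underside; its -x side is the front, where the lid's grip tab is, its +x side carries the hinge. A blue lid closes it at the start.
- lid (a joint): Angle of the blue lid (rad): 0 closed, 1.42 its upper stop. It is a panel 210 x 260 x 8 mm weighing 0.5 kg, hinged along the chest's far (+x) top edge; its front edge rises as it opens. It falls shut whenever nothing carries it. It must be raised past about 1.22 (1.3 is safe) for the stay to snap in behind the cleat; lowered again it comes to rest on the stay at about 1.13.
- lid_grip (a point): Point to pinch on the lid's black grip tab, which stands out level 54 mm from the middle of the lid's front edge, 28 mm wide (along the chest's y: pinch it across this) and 12 mm thick, free below and beside. In the tab's mid-width and mid-thickness, 35 mm out from the edge, 245 mm from the hinge axis and 4.5 mm above it when closed. The tab can turn between the pads, so the hand may keep pointing down.
- lid_hinge (a point): Point on the hinge axis, in the middle of the chest's far top edge, 112 mm above the bench; axes as the chest's. The hinge axis runs along the chest's y.
- stay (a joint): Angle of the yellow stay (rad): 0 lying under the closed lid, 1.82 swung fully up, which is where it carries the lid. A rod about 112 mm long, 8 mm thick, along the chest's +y wall on the inside, pivoted 85 mm in front of the hinge and 22 mm below the rim. A light spring swings it up by itself as the lid rises; a red cleat under the lid, 92 mm from the hinge, keeps it from slipping when the lid is lowered on it.
- stay_tip (a point): Centre of the round tip of the yellow stay, 10 mm in diameter.
- pink_bell: Pink bell-shaped bottle, 100 mm tall, 0.2 kg: foot 60 mm in diameter narrowing to 44 mm at 45 mm up, then a shoulder up to a straight neck 25 mm in diameter from 60 to 100 mm above the foot: pinch it by the neck. Origin: centre of its foot; z up its axis. It stands in the chest, side by side with the white one (which is which varies), towards the front.
- white_bell: White bottle of the same shape and size, also standing in the chest, 110 mm or so from the pink one. Not to be moved.
- wheel: Banding wheel: dark iron foot 124 mm in diameter with a post, fixed to the bench. Origin: centre of its underside. It carries a clay-coloured round head 170 mm in diameter, 12 mm thick, which turns about the vertical with a little friction.
- wheel_top (a point): Centre of the upper face of the banding wheel's head, 110 mm above the bench.
- cup: White cup without handle, 72 mm in diameter at the rim, 80 mm tall, standing on the bench beyond the work. Bystander. Origin: centre of its underside.
- spare_bell: Cream bell-shaped bottle, 125 mm tall, foot 75 mm in diameter, standing on the bench at the robot's left. Bystander. Origin: centre of its foot.
- jug: Terracotta jug without handle, 115 mm tall, 84 mm in diameter, standing on the bench at the robot's right. Bystander. Origin: centre of its foot.

How it is judged:
By the outcome, as a careful person would: the job done as asked, in the order asked, and still so for the second after the job is handed in, with the robot touching nothing.
It also fails if it takes over 66 s, if anything falls off the work surface, if the arm or the gripper's body presses on something with over 40 N, if the wrist force passes 120 N, or if a joint passes its speed limit or range.

ROBOT

A 6-joint arm with a two-finger parallel gripper is mounted at the origin on the work surface. World frame = base frame: x ahead of the robot, y to its left, z up, the work surface at z = 0. Lengths are in m, angles in rad, forces in N, time in s.
With the tool pointing down it reaches from about 0.35 to 0.85 m from the base axis. Payload 8.1 kg.
Tool frame: the origin (TCP) lies midway between the tips of the shut fingers; the grasp point (between the pads) lies robot.grasp_offset behind it (robot.grasp_offset is the distance from the TCP to the grasp point, in m); z points along the fingers, y is the direction in which the jaws open and shut (so a half turn about z gives the same grasp; the last joint's range is limited). The gripper opens to 93 mm and grips with 3 to 60 N. Pads are 15 mm wide; open, the fingers measure 128 mm over their backs; the gripper's body (75 mm by 188 mm) begins 65 mm behind the grasp point.
Start: joints at [1.12, 0.13, 1.488, -0, 1.523, -0.085], TCP at [0.215, 0.56, 0.219] pointing down, gripper open.
Joint ranges: [-2.96, 2.96], [-0.89, 2.26], [0.02, 2.5], [-1.34, 4.48], [0, 2.73], [-2.66, 2.66]. Speed limits (rad/s): [2.39, 2.39, 2.79, 3.14, 3.14, 3.14].

INTERFACE

Orientations are given as a rotation vector (axis times angle).
In Python, from plant import robot gives the robot as it stands.
- The arm moves only by the shell command python3 -m handwheel 'ROWS' [OPENING] [FORCE]. ROWS is text: rows parted by semicolons, each of 6 numbers parted by spaces: the shift along the world's x, y, z each as a share of 0.3 m, from -1 to 1, then the turn, a rotation vector about the world's x, y, z each as a share of 45 degrees, from -1 to 1. A call has 1 to 5 rows; each row is the pose to reach, as a shift and turn from the pose commanded when the call began; what a row does not reach only later rows make up. A row lasts 1/10 s, in which the tool goes at most 50 mm and 8.59 degrees, less where a joint would pass 70% of its speed; a pose out of reach is approached as far as the arm can. A call with a number of a shift or a turn outside -1 to 1 is refused whole. A call with a gripper value outside its range is refused whole. OPENING is the closure, from -1 (fully open) to 1 (shut), set as the call begins (- or left out, the last holds). The fingers move at their own pace and stop on an object; FORCE is the grip in N (left out, the last holds). Time passes only in rows, so rows that repeat a pose let the fingers close. It gives the time, the measured TCP pose, the force and the opening at its end, in the units of the state.
- robot.read_state(): the state, without advancing time (a new reading comes with each control period).
- robot.read_camera(name): name is "scene" or "top"; returns (picture, depth): 400x640x3 uint8, red, green, blue; 400x640 float32, m along the optical axis (not along the pixel's ray), 0 where there is no reading.
- robot.camera_model(name): a dict with "camera_matrix" (3x3 intrinsics, pixels), "pose" (4x4, takes a point from camera to world coordinates). Camera axes: x right, y down, z forward; pixel columns grow to the right and rows downward; lengths in m; the calibration is good to about 2 mm. A picture is of the moment at which its call begins. camera_model takes no time and is no camera call.
- robot.close_job(): hands the job in, once; it reports no verdict.
Trained networks look in the newest picture that a camera, given by its name, has taken for a name from the list of things; names that differ only in an ending like _2 or _b are one class to them, and where a whole thing is asked for, a point or a joint stands for the part that bears it (a point fixed in the world has none). Each returns a list of dicts, best first, with "conf" (0 to 1); they miss things now and then, are a little off and sometimes report something else, mostly with a low value. They report only what shows in the picture. A call takes as long as a camera call.
- robot.look_for(camera, query): "rect" ([centre column, centre row, width, height] in pixels, round what is visible of it).
- robot.silhouettes(camera, query): "pixels" (400x640 bool, what is visible of it) and "rect" ([centre column, centre row, width, height] in pixels, round what is visible of it).
- robot.tip_of(camera, query): "at" ([row, column] in pixels: a listed point, or the origin of a listed thing).
The state is a dict: "t": time; "q": joint angles; "dq": joint speeds; "joint_torque": joint torques, N m; "tool_pos": TCP position; "orientation": TCP orientation; "force": force on the tool from outside, world axes, zero at the start; "wrist_torque": the same for the moment, N m; "opening": finger opening in m.
Only numpy, scipy, OpenCV 4.12 (cv2) and the standard library are available. Lean on these libraries where they do the work, as an engineer would, in place of code of your own. Each camera call takes 0.05 s, during which the arm holds its last target.

## Working session

There is one attempt and no reset: what is moved stays moved. The work goes in short steps, Python scripts to look and compute and a shell command to move; the robot and the scene stay as the last step left them, time stands still between calls to the robot, and variables do not carry over. Pictures are saved under pics/ and viewed, and the job is handed in when it is done.

```bash
ls; mkdir -p pics; python3 - <<'E'
from plant import robot
import cv2, numpy as np
s=robot.read_state(); print({k:np.round(v,4).tolist() for k,v in s.items()}, robot.grasp_offset)
for c in ["scene","top"]:
    im,d=robot.read_camera(c); cv2.imwrite(f"pics/{c}0.png",im[:,:,::-1]); np.save(f"pics/{c}0.npy",d)
    m=robot.camera_model(c); print(c,np.round(m["camera_matrix"],1).tolist(),np.round(m["pose"],4).tolist())
E
```

```text
pics
{'t': 0.0, 'q': [1.1196, 0.1311, 1.4893, 0.0, 1.523, -0.0854], 'dq': [-0.0007, -0.0008, 0.0008, -0.0015, -0.0031, -0.0015], 'joint_torque': [0.0012, -55.9813, -49.1778, 0.0771, 0.0347, -0.0001], 'tool_pos': [0.2143, 0.5598, 0.2176], 'orientation': [-0.5713, -3.0887, 0.0028], 'force': [0.2095, -0.2145, 0.3838], 'wrist_torque': [0.0235, 0.0443, -0.0351], 'opening': 0.0933} 0.0188
scene [[413.7, 0.0, 318.4], [0.0, 413.7, 192.2], [0.0, 0.0, 1.0]] [[-0.8265, 0.4241, -0.3702, 1.1778], [0.5628, 0.6063, -0.5619, 0.8713], [-0.0138, -0.6727, -0.7398, 1.2547], [0.0, 0.0, 0.0, 1.0]]
top [[484.1, 0.0, 320.2], [0.0, 484.1, 203.1], [0.0, 0.0, 1.0]] [[-0.0228, -0.9902, 0.1377, 0.4332], [-0.9997, 0.0223, -0.0049, 0.014], [0.0017, -0.1378, -0.9905, 1.4497], [0.0, 0.0, 0.0, 1.0]]
```

View pics/scene0.png

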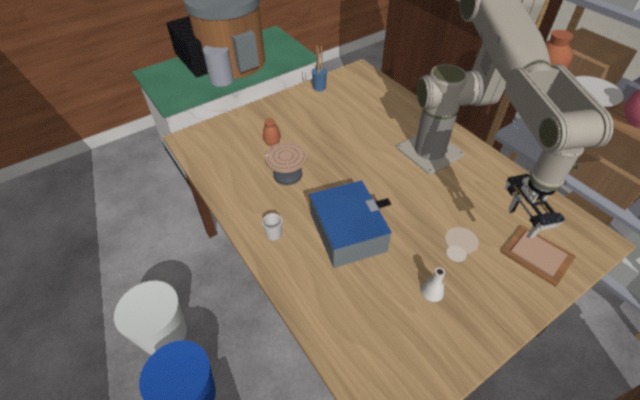

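View pics/top0.png

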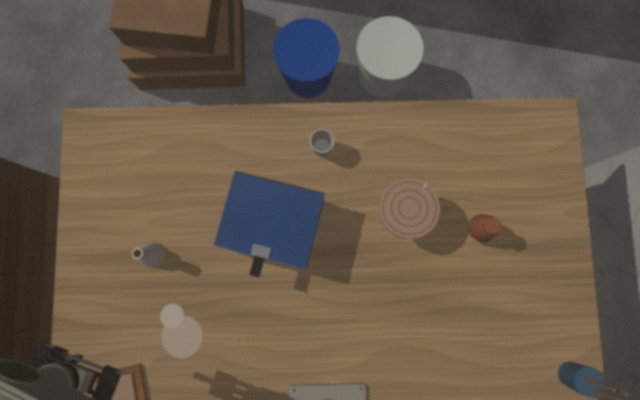

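The top view shows the blue lid at about (270,220) with its black tab at (257,267), the wheel head at (410,208) and the cup at (322,141). In the scene view the tab is at (383,203). Next I'll measure these.

```bash
cat > h.py <<'E'
from plant import robot
import numpy as np, cv2
def cloud(c,d):
    m=robot.camera_model(c);K=np.array(m["camera_matrix"]);T=np.array(m["pose"])
    v,u=np.mgrid[:400,:640]
    P=np.stack([(u-K[0,2])/K[0,0]*d,(v-K[1,2])/K[1,1]*d,d],-1)
    return P@T[:3,:3].T+T[:3,3]
def proj(c,p):
    m=robot.camera_model(c);K=np.array(m["camera_matrix"]);T=np.array(m["pose"])
    q=T[:3,:3].T@(np.array(p)-T[:3,3]); q=K@q; return q[:2]/q[2]
def onplane(c,rc,z):
    m=robot.camera_model(c);K=np.array(m["camera_matrix"]);T=np.array(m["pose"])
    r=T[:3,:3]@np.array([(rc[1]-K[0,2])/K[0,0],(rc[0]-K[1,2])/K[1,1],1]); return T[:3,3]+r*(z-T[2,3])/r[2]
E
python3 - <<'E'
from h import *
for c in ["top","scene"]:
    im,d=robot.read_camera(c); P=cloud(c,d)
    hsv=cv2.cvtColor(im,cv2.COLOR_RGB2HSV)
    for q,z in [("lid_grip",.1165),("lid_hinge",.112),("wheel_top",.110),("chest",0)]:
        for r in robot.tip_of(c,q)[:1]:
            print(c,q,np.round(r["conf"],2),np.round(r["at"],1),np.round(onplane(c,r["at"],z),4))
    for q in ["lid","wheel","chest"]:
        for r in robot.silhouettes(c,q)[:1]:
            k=r["pixels"]&(d>0); p=P[k]; print(c,q,round(r["conf"],2),k.sum(),np.round(np.percentile(p[:,2],[5,50,95]),4))
            if q=="lid" or q=="wheel":
                zm=.12 if q=="lid" else .11
                p=p[abs(p[:,2]-zm)<.006]
                print(len(p),np.round(p.mean(0),4),[np.round(a,4) for a in cv2.minAreaRect((p[:,:2]*1000).astype(np.float32))], cv2.minEnclosingCircle((p[:,:2]*1000).astype(np.float32)))
E
```

```text
top lid_grip 0.7 [268.3 261.3] [0.4426 0.1723 0.1165]
top lid_hinge 0.57 [183.2 280.8] [0.6781 0.1167 0.112 ]
top wheel_top 0.92 [209.  407.9] [ 0.5974 -0.2368  0.11  ]
top chest 0.8 [219.5 273.6] [0.5882 0.1482 0.    ]
top lid 0.9 7249 [0.1165 0.1211 0.1257]
6902 [0.5712 0.1502 0.1209] [array([549.4877, 157.1104]), array([261.1436, 264.4398]), np.float64(74.1751)] ((575.8294677734375, 148.29241943359375), 163.13052368164062)
top wheel 0.59 2873 [0.1066 0.1115 0.1161]
2690 [ 0.5997 -0.2401  0.1112] [array([ 599.5274, -240.0886]), array([168.0934, 166.8939]), np.float64(86.8755)] ((600.4252319335938, -241.158935546875), 85.40911865234375)
top chest 0.55 7632 [0.1156 0.121  0.1257]
scene lid_grip 0.84 [201.4 382.7] [0.4422 0.1783 0.1165]
scene lid_hinge 0.83 [220.4 318.1] [0.6824 0.1136 0.112 ]
scene wheel_top 0.93 [157.6 284.6] [ 0.6107 -0.2334  0.11  ]
scene chest 0.96 [232.2 345.7] [0.5804 0.1455 0.    ]
scene lid 0.63 3614 [0.1153 0.1201 0.1244]
3483 [0.5766 0.1579 0.1201] [array([551.1301, 156.209 ]), array([265.261 , 268.6158]), np.float64(74.1011)] ((575.6925659179688, 149.00999450683594), 163.781494140625)
scene wheel 0.73 1386 [0.0065 0.1087 0.1143]
933 [ 0.6046 -0.2364  0.1102] [array([ 602.5378, -240.0482]), array([172.7942, 167.7043]), np.float64(54.8999)] ((600.09765625, -241.58216857910156), 89.15554809570312)
scene chest 0.7 5059 [0.0169 0.1187 0.124 ]
```

```bash
python3 - <<'E'
from h import *
for c in ["top","scene"]:
    d=np.load(f"pics/{c}0.npy"); im=cv2.imread(f"pics/{c}0.png"); P=cloud(c,d)
    hsv=cv2.cvtColor(im,cv2.COLOR_BGR2HSV)
    box=(P[...,0]>.35)&(P[...,0]<.75)&(P[...,1]>-.05)&(P[...,1]<.35)
    k=box&(abs(P[...,2]-.12)<.008)&(hsv[...,0]>95)&(hsv[...,0]<125)&(hsv[...,1]>120)
    k=cv2.morphologyEx(k.astype(np.uint8),cv2.MORPH_OPEN,np.ones((5,5)))
    k=cv2.morphologyEx(np.pad(k,40),cv2.MORPH_CLOSE,np.ones((25,25)))[40:-40,40:-40]
    cs,_=cv2.findContours(k,cv2.RETR_EXTERNAL,2); ct=max(cs,key=cv2.contourArea)[:,0]
    g=np.array([onplane(c,(b,a),.120)[:2] for a,b in ct])
    r=cv2.minAreaRect((g*1000).astype(np.float32)); print(c,[np.round(a,2) for a in r])
    bb=cv2.boxPoints(r); print(bb.round(1).tolist())
    # tab: dark pixels near z .1165 outside
    t=box&(abs(P[...,2]-.118)<.015)&(hsv[...,2]<50)&(P[...,0]<.5)
    n,l,st,ce=cv2.connectedComponentsWithStats(t.astype(np.uint8))
    i=1+np.argmax(st[1:,4]); print("tab",st[i],ce[i],np.round(np.mean([onplane(c,(y,x),.1225) for y,x in np.argwhere(l==i)],0),4))
E
```

```text
top [array([557.25, 112.94]), array([135.5 , 132.65]), np.float64(88.71)]
[[489.3999938964844, 46.70000076293945], [622.0, 43.70000076293945], [625.0999755859375, 179.1999969482422], [492.5, 182.1999969482422]]
tab [252 258  11  17  94] [256.70212766 265.08510638] [0.4516 0.184  0.1225]
scene [array([577.97, 149.39]), array([259.29, 206.12]), np.float64(74.73)]
[[444.3999938964844, 51.5], [643.2000122070312, -2.799999952316284], [711.5, 247.3000030517578], [512.7000122070312, 301.6000061035156]]
tab [376 200  14   7  63] [382.73015873 202.80952381] [0.4503 0.1871 0.1225]
```

```bash
python3 -m handwheel '0.08 -0.14 0 0 0 0.03; 0.17 -0.28 0 0 0 0.06; 0.26 -0.42 0 0 0 0.09; 0.35 -0.56 0 0 0 0.122; 0.43 -0.7 0 0 0 0.122' -1 30
```

```text
t: 1.4
tool_pos: [0.3444, 0.3486, 0.2188]
orientation: [0.421, 3.113, 0.001]
force: [0.4, 0.6, 0.6]
opening: 0.0928
```

```bash
python3 - <<'E'
from h import *
s=robot.read_state(); p=s["tool_pos"]; from scipy.spatial.transform import Rotation as R
print((np.array([.4427,.1858,.0977])-p)/.3, R.from_rotvec(s["orientation"]).as_matrix().round(3).tolist())
E
```

```text
[ 0.32756779 -0.54276965 -0.40368763] [[-0.964, 0.266, 0.001], [0.266, 0.964, 0.0], [-0.001, 0.0, -1.0]]
```

```bash
python3 -m handwheel '0.08 -0.13 0 0 0 0; 0.16 -0.27 0 0 0 0; 0.25 -0.41 0 0 0 0; 0.328 -0.543 0 0 0 0; 0.328 -0.543 -0.13 0 0 0'; python3 -m handwheel '0 0 -0.1 0 0 0; 0 0 -0.2 0 0 0; 0 0 -0.27 0 0 0; 0 0 -0.27 0 0 0'
python3 - <<'E'
from h import *
print(((np.array([.4427,.1858,.0977])-robot.read_state()["tool_pos"])/.3).round(3))
for c in ["scene","top"]:
    im,d=robot.read_camera(c); cv2.imwrite(f"pics/{c}1.png",im[:,:,::-1])
    
    im=im[:,:,::-1]; 
    u,v=(375,195) if c=="scene" else (260,265)
    cv2.imwrite(f"pics/{c}1z.png",cv2.resize(im[v-60:v+60,u-80:u+80],(640,480)))
E
```

```text
t: 1.9
tool_pos: [0.4482, 0.1838, 0.1851]
orientation: [0.43, 3.101, 0.005]
force: [0.6, 1.1, 0.5]
opening: 0.0934
t: 2.3
tool_pos: [0.4394, 0.1865, 0.0953]
orientation: [-0.422, -3.107, 0.004]
force: [-1.3, 0.2, -0.8]
opening: 0.0934
[ 0.011 -0.002  0.008]
```

View pics/scene1z.png

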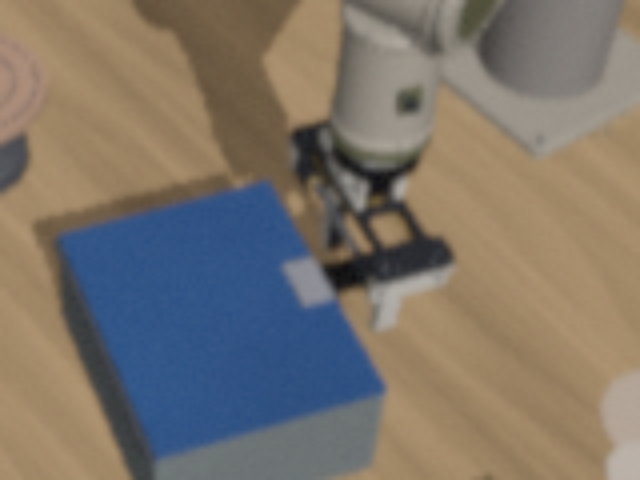

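View pics/top1z.png

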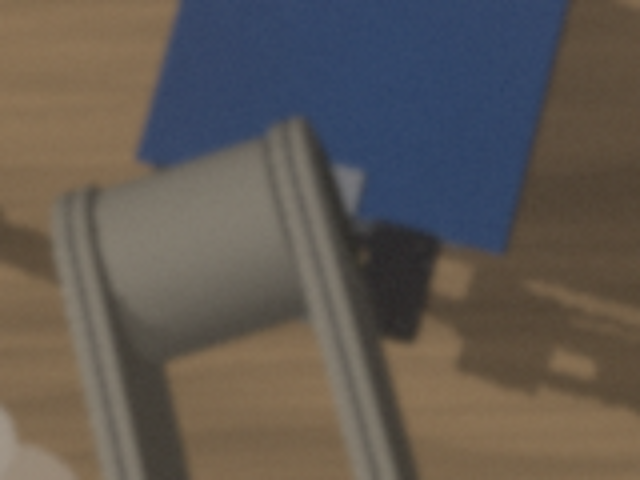

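The fingers straddle the black tab (scene crop (345,275)), so I'll nudge and close.

```bash
python3 -m handwheel '0.008 -0.002 0.004 0 0 0; 0.008 -0.002 0.004 0 0 0; 0.008 -0.002 0.004 0 0 0; 0.008 -0.002 0.004 0 0 0; 0.008 -0.002 0.004 0 0 0' 1 30;  python3 -m handwheel '0 0 0 0 0 0;0 0 0 0 0 0;0 0 0 0 0 0;0 0 0 0 0 0'
```

```text
t: 2.9
tool_pos: [0.4445, 0.1869, 0.1001]
orientation: [0.423, 3.113, 0.0]
force: [0.2, -0.4, -0.3]
opening: 0.0576
t: 3.3
tool_pos: [0.4443, 0.1866, 0.0998]
orientation: [-0.423, -3.113, 0.001]
force: [-1.0, 0.2, 1.9]
opening: 0.0281
```

```bash
python3 - <<'E'
import numpy as np
def pos(t):
    a=.018+t; return np.array([-.245*np.cos(a)*.964,.245*np.cos(a)*.266,.245*np.sin(a)])/.3
for t0,ts in [(0,[.04,.12,.20,.28,.36]),(.36,[.44,.52,.6,.68,.76]),(.76,[.84,.92,1.,1.08,1.14]),(1.14,[1.2,1.26,1.31,1.34,1.34]),(1.34,[1.31,1.27,1.23,1.19,1.16]),(1.16,[1.14,1.12,1.1])]:
    print('; '.join('%.3f %.3f %.3f 0 0 0'%tuple(pos(t)-pos(t0)) for t in ts))
E
```

```text
0.001 -0.000 0.033 0 0 0; 0.007 -0.002 0.098 0 0 0; 0.019 -0.005 0.162 0 0 0; 0.035 -0.010 0.225 0 0 0; 0.055 -0.015 0.287 0 0 0
0.026 -0.007 0.060 0 0 0; 0.056 -0.015 0.117 0 0 0; 0.090 -0.025 0.172 0 0 0; 0.129 -0.035 0.223 0 0 0; 0.171 -0.047 0.272 0 0 0
0.046 -0.013 0.045 0 0 0; 0.095 -0.026 0.085 0 0 0; 0.147 -0.041 0.122 0 0 0; 0.202 -0.056 0.154 0 0 0; 0.245 -0.068 0.175 0 0 0
0.044 -0.012 0.018 0 0 0; 0.089 -0.024 0.034 0 0 0; 0.127 -0.035 0.045 0 0 0; 0.150 -0.041 0.050 0 0 0; 0.150 -0.041 0.050 0 0 0
-0.023 0.006 -0.006 0 0 0; -0.053 0.015 -0.014 0 0 0; -0.083 0.023 -0.024 0 0 0; -0.113 0.031 -0.035 0 0 0; -0.135 0.037 -0.044 0 0 0
-0.014 0.004 -0.006 0 0 0; -0.029 0.008 -0.013 0 0 0; -0.043 0.012 -0.020 0 0 0
```

```bash
python3 -m handwheel '0.001 0 0.033 0 0 0; 0.007 -0.002 0.098 0 0 0; 0.019 -0.005 0.162 0 0 0; 0.035 -0.010 0.225 0 0 0; 0.055 -0.015 0.287 0 0 0'
```

```text
t: 3.8
tool_pos: [0.4608, 0.1819, 0.1865]
orientation: [-0.423, -3.113, 0.001]
force: [6.2, -2.4, -6.4]
opening: 0.0275
```

```bash
python3 -m handwheel '0.026 -0.007 0.060 0 0 0; 0.056 -0.015 0.117 0 0 0; 0.090 -0.025 0.172 0 0 0; 0.129 -0.035 0.223 0 0 0; 0.171 -0.047 0.272 0 0 0'; python3 - <<'E'
from h import *
im,d=robot.read_camera("scene"); cv2.imwrite(f"pics/scene2.png",im[:,:,::-1])
E
```

```text
t: 4.3
tool_pos: [0.5121, 0.1677, 0.2674]
orientation: [-0.423, -3.111, 0.002]
force: [4.7, -0.6, -9.2]
opening: 0.028
```

View pics/scene2.png

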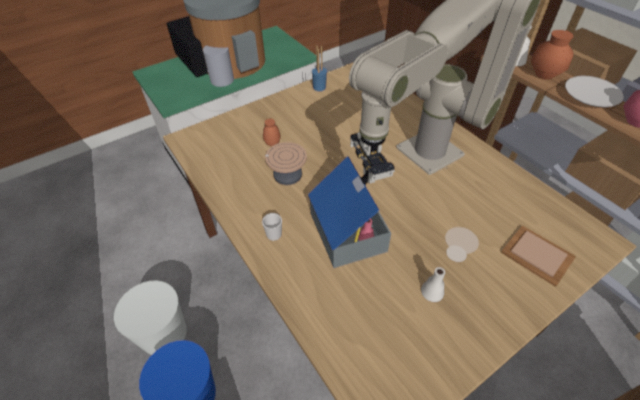

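The lid is rising in the hand. The yellow stay shows at (357,235) and the pink bottle at (367,228), near the +y side.

```bash
python3 -m handwheel '0.046 -0.013 0.045 0 0 0; 0.095 -0.026 0.085 0 0 0; 0.147 -0.041 0.122 0 0 0; 0.202 -0.056 0.154 0 0 0; 0.245 -0.068 0.175 0 0 0'; python3 -m handwheel '0.044 -0.012 0.018 0 0 0; 0.089 -0.024 0.034 0 0 0; 0.127 -0.035 0.045 0 0 0; 0.140 -0.038 0.048 0 0 0; 0.140 -0.038 0.048 0 0 0'; python3 - <<'E'
from h import *
im,d=robot.read_camera("scene"); cv2.imwrite(f"pics/scene3.png",im[:,:,::-1]); cv2.imwrite("pics/scene3z.png",cv2.resize(im[130:280,260:460,::-1],(800,600)))
E
```

```text
t: 4.85
tool_pos: [0.5857, 0.1473, 0.3191]
orientation: [-0.423, -3.11, 0.002]
force: [0.1, -0.6, -7.6]
opening: 0.0279
t: 5.35
tool_pos: [0.6273, 0.1358, 0.333]
orientation: [-0.424, -3.11, 0.002]
force: [-2.0, -3.8, -8.3]
opening: 0.0278
```

View pics/scene3z.png

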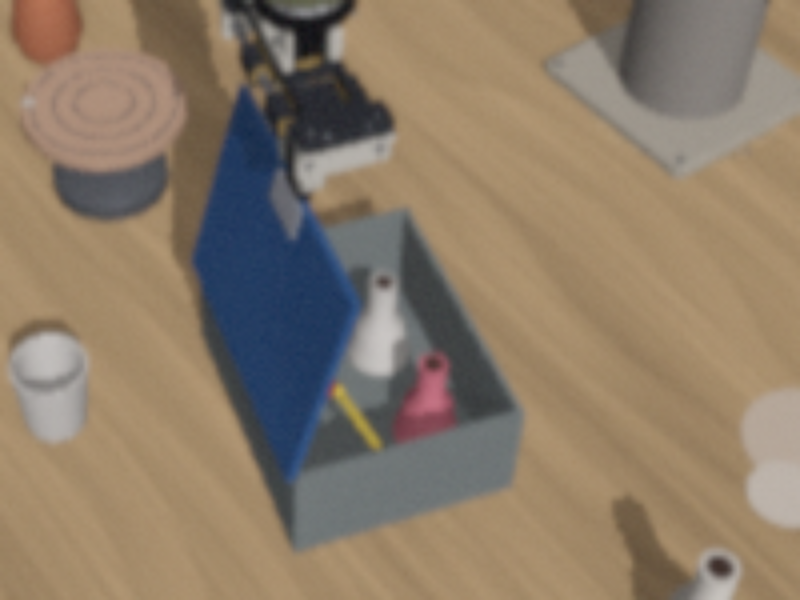

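The crop shows the stay swung up with its tip at the red cleat (335,390), the white bottle at (380,320) and the pink one at (430,400). Now I'll lower slowly.

```bash
python3 -m handwheel '0 0 0 0 0 0; -0.015 0.004 -0.003 0 0 0; -0.037 0.01 -0.010 0 0 0; -0.059 0.016 -0.017 0 0 0; -0.08 0.022 -0.024 0 0 0'; python3 -m handwheel '-0.016 0.004 -0.006 0 0 0; -0.032 0.009 -0.012 0 0 0; -0.044 0.012 -0.017 0 0 0'; python3 - <<'E'
from h import *
im,d=robot.read_camera("scene"); cv2.imwrite(f"pics/scene4.png",im[:,:,::-1]); cv2.imwrite("pics/scene4z.png",cv2.resize(im[130:280,260:460,::-1],(800,600)))
p=robot.read_state()["tool_pos"]; v=np.array([.679,.1217,.112])-p-[0,0,.0188]
print(np.arctan2(-v[2],v@[.964,-.266,0])-.018)
E
```

```text
t: 5.9
tool_pos: [0.6037, 0.1423, 0.3272]
orientation: [0.424, 3.111, -0.002]
force: [2.1, -6.6, -6.4]
opening: 0.0279
t: 6.2
tool_pos: [0.5905, 0.146, 0.3227]
orientation: [0.423, 3.11, -0.002]
force: [1.9, -5.8, -3.7]
opening: 0.028
1.1708075138754743
```

View pics/scene4z.png

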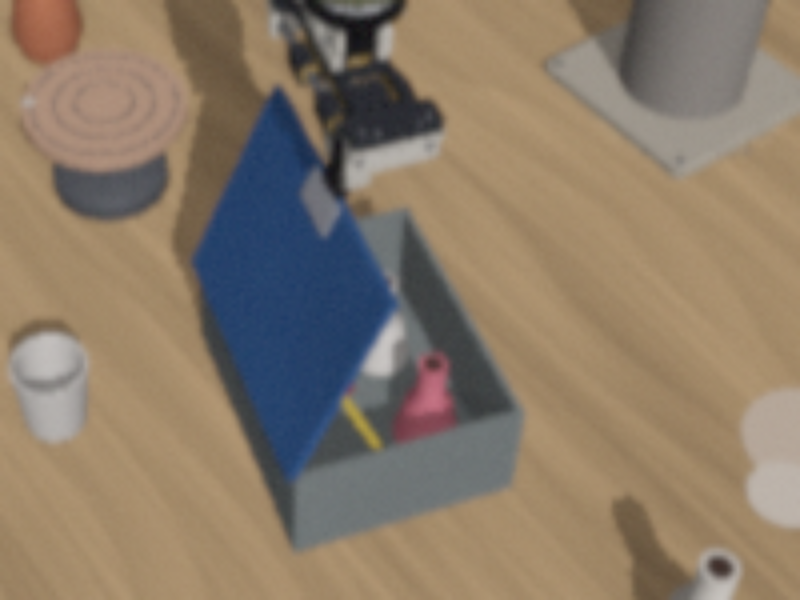

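```bash
python3 -m handwheel '-0.006 0.002 -0.003 0 0 0; -0.012 0.003 -0.005 0 0 0; -0.018 0.005 -0.008 0 0 0; -0.018 0.005 -0.008 0 0 0'; python3 -m handwheel '-0.005 0.001 -0.002 0 0 0; -0.01 0.003 -0.005 0 0 0; -0.01 0.003 -0.005 0 0 0';python3 -m handwheel '-0.005 0.001 -0.002 0 0 0; -0.01 0.003 -0.005 0 0 0; -0.01 0.003 -0.005 0 0 0'
```

```text
t: 6.65
tool_pos: [0.5852, 0.1475, 0.3207]
orientation: [0.423, 3.11, -0.001]
force: [0.2, -5.5, -4.6]
opening: 0.028
t: 6.95
tool_pos: [0.5825, 0.1483, 0.3195]
orientation: [0.423, 3.109, -0.001]
force: [1.8, -5.4, -3.3]
opening: 0.0276
t: 7.25
tool_pos: [0.5798, 0.149, 0.3184]
orientation: [0.423, 3.108, -0.001]
force: [1.9, -7.4, -2.4]
opening: 0.0278
```

```bash
python3 -m handwheel '-0.006 0.002 -0.003 0 0 0; -0.01 0.003 -0.005 0 0 0; -0.01 0.003 -0.005 0 0 0';python3 -m handwheel '-0.006 0.002 -0.003 0 0 0; -0.01 0.003 -0.005 0 0 0; -0.01 0.003 -0.005 0 0 0'; python3 - <<'E'
from h import *
im,d=robot.read_camera("scene"); P=cloud("scene",d); cv2.imwrite("pics/scene5z.png",cv2.resize(im[130:280,260:460,::-1],(800,600)))
hsv=cv2.cvtColor(im,cv2.COLOR_RGB2HSV); k=(hsv[...,0]>95)&(hsv[...,0]<125)&(hsv[...,1]>140)&(P[...,2]>.13)&(P[...,0]>.45)&(P[...,0]<.75)&(d>0)
p=P[k]; c=np.median(p,0); n=np.linalg.svd(p-c,full_matrices=False)[2][2]
print(len(p),n, "angle",np.arccos(abs(n[2])))
E
```

```text
t: 7.55
tool_pos: [0.5781, 0.1495, 0.3176]
orientation: [0.424, 3.105, -0.001]
force: [6.5, -8.2, -0.8]
opening: 0.0278
t: 7.85
tool_pos: [0.5763, 0.1499, 0.3169]
orientation: [0.425, 3.102, -0.001]
force: [12.1, -9.8, -0.4]
opening: 0.0277
2337 [-0.86365004  0.23683608 -0.44499132] angle 1.109631761296882
```

View pics/scene5z.png

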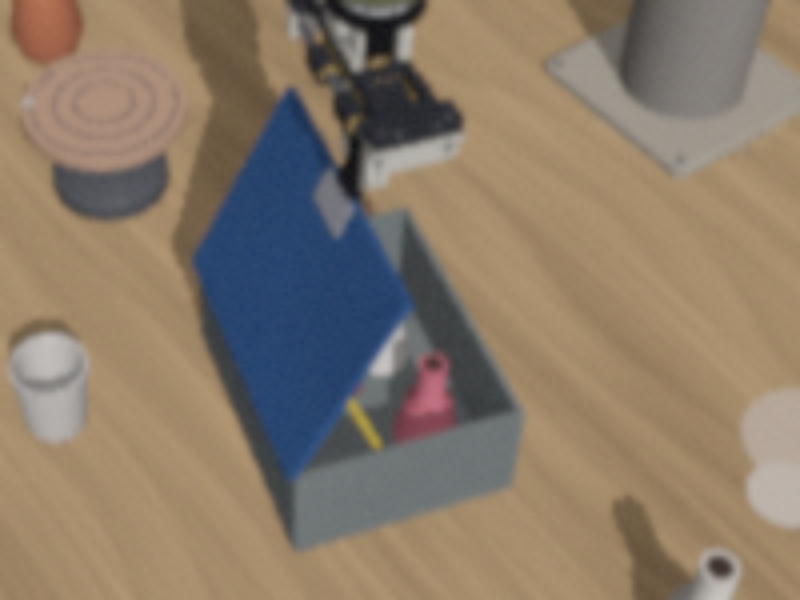

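The resistance (12 N along +x) shows the stay is carrying the lid, which measures 1.11 to 1.13 rad. I'll ease back and open.

```bash
python3 -m handwheel '0.006 -0.002 0.002 0 0 0; 0.012 -0.003 0.004 0 0 0'; python3 -m handwheel '0 0 0 0 0 0;0 0 0 0 0 0;0 0 0 0 0 0;0 0 0 0 0 0' -1;python3 -m handwheel '0 0 0 0 0 0;0 0 0 0 0 0;0 0 0 0 0 0;0 0 0 0 0 0';
```

```text
t: 8.1
tool_pos: [0.5781, 0.1495, 0.3177]
orientation: [0.424, 3.106, -0.001]
force: [0.1, -8.9, 1.6]
opening: 0.0277
t: 8.5
tool_pos: [0.5765, 0.1513, 0.3152]
orientation: [0.422, 3.113, 0.001]
force: [0.3, 0.0, -0.6]
opening: 0.0552
t: 8.9
tool_pos: [0.5767, 0.1508, 0.3149]
orientation: [-0.423, -3.113, -0.0]
force: [-1.4, 0.7, -0.3]
opening: 0.0869
```

```bash
python3 -m handwheel '0 0 0.05 0 0 0;0 0 0.12 0 0 0;-0.05 0 0.2 0 0 0;-0.15 0.04 0.3 0 0 0;-0.28 0.08 0.3 0 0 0'; python3 -m handwheel '-0.15 0.04 0 0 0 0;-0.3 0.08 0 0 0 0;-0.45 0.12 0 0 0 0; -0.55 0.15 0 0 0 0'; python3 - <<'E'
from h import *
im,d=robot.read_camera("scene"); P=cloud("scene",d); cv2.imwrite("pics/scene6z.png",cv2.resize(im[130:280,260:460,::-1],(800,600)));np.save("pics/scene6.npy",d);cv2.imwrite("pics/scene6.png",im[:,:,::-1])
hsv=cv2.cvtColor(im,cv2.COLOR_RGB2HSV); k=(hsv[...,0]>95)&(hsv[...,0]<125)&(hsv[...,1]>140)&(P[...,2]>.13)&(P[...,0]>.45)&(P[...,0]<.75)&(d>0)
p=P[k]; c=np.median(p,0); n=np.linalg.svd(p-c,full_matrices=False)[2][2]
print(len(p),n, "angle",np.arccos(abs(n[2])))
for q in ["pink_bell","white_bell","stay_tip"]:
  for r in robot.tip_of("scene",q)[:2]: print(q,r["conf"],r["at"],onplane("scene",r["at"],.006))
im,d=robot.read_camera("top");cv2.imwrite("pics/top6.png",im[:,:,::-1]);np.save("pics/top6.npy",d)
for q in ["pink_bell","white_bell","stay_tip"]:
  for r in robot.tip_of("top",q)[:2]: print(q,r["conf"],r["at"],onplane("top",r["at"],.006))
E
```

```text
t: 9.4
tool_pos: [0.4935, 0.1749, 0.4106]
orientation: [0.424, 3.106, 0.004]
force: [0.1, 0.7, -0.6]
opening: 0.0928
t: 9.8
tool_pos: [0.3254, 0.2201, 0.4068]
orientation: [0.422, 3.111, 0.003]
force: [0.7, 0.8, -0.5]
opening: 0.0925
2282 [-0.87205922  0.23918914 -0.42696753] angle 1.1296597305611735
pink_bell 0.71 [237.9, 366.3] [0.53642426 0.21352267 0.006     ]
white_bell 0.45 [216.0, 355.5] [0.50542691 0.10823808 0.006     ]
stay_tip 0.36 [225.3, 347.1] [0.55934782 0.12595243 0.006     ]
pink_bell 0.6 [237.9, 251.7] [0.53389546 0.21344655 0.006     ]
white_bell 0.89 [246.3, 285.5] [0.50664132 0.11306152 0.006     ]
stay_tip 0.57 [144.4, 321.5] [ 0.815378   -0.00117888  0.006     ]
```

View pics/scene6z.png

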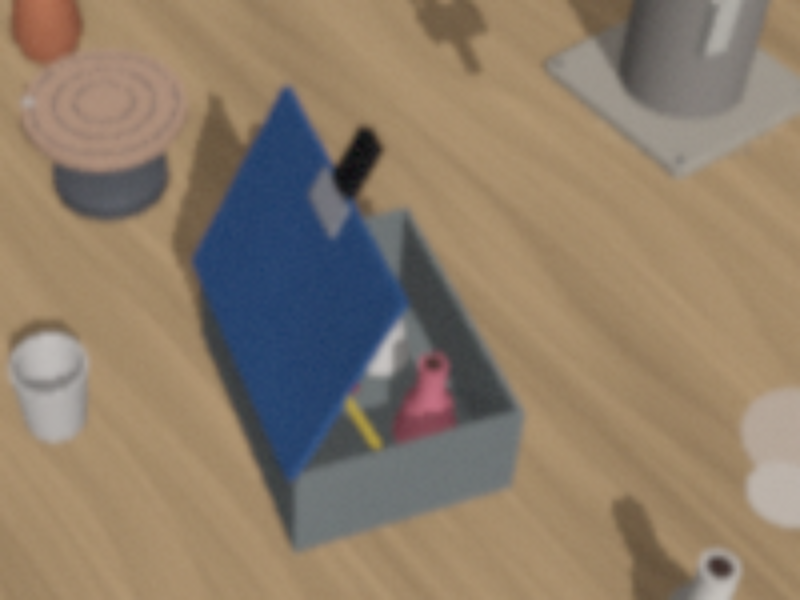

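View pics/top6.png

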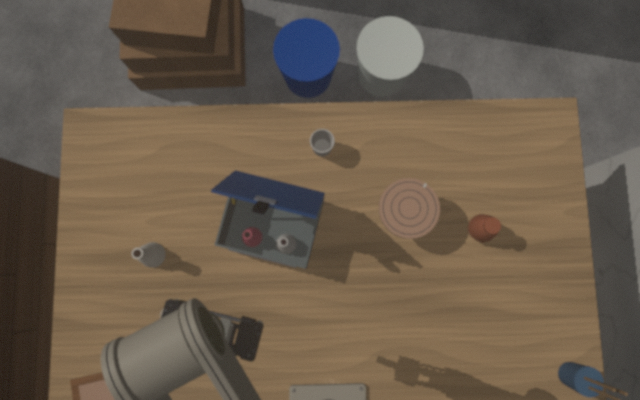

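```bash
python3 - <<'E'
from h import *
print(onplane("scene",(220.3,368.2),.105))
for c in ["scene","top"]:
    d=np.load(f"pics/{c}6.npy"); im=cv2.imread(f"pics/{c}6.png"); P=cloud(c,d)
    hsv=cv2.cvtColor(im,cv2.COLOR_BGR2HSV); k=((hsv[...,0]>165)|(hsv[...,0]<3))&(hsv[...,1]>90)&(abs(P[...,0]-.535)<.06)&(abs(P[...,1]-.21)<.07)&(d>0)
    for lo,hi in [(.03,.06),(.07,.085),(.085,.1),(.1,.115)]:
        p=P[k&(P[...,2]>lo)&(P[...,2]<hi)]; 
        if len(p): print(c,lo,len(p),p.mean(0).round(4),p.min(0).round(3),p.max(0).round(3))
    print(proj(c,[.535,.2135,.106]))
im=cv2.imread("pics/top6.png"); cv2.imwrite("pics/top6z.png",cv2.resize(im[190:280,210:330],(800,600),interpolation=cv2.INTER_CUBIC))
E
```

```text
[0.53394734 0.20979946 0.105     ]
scene 0.03 81 [0.548  0.2206 0.0484] [0.52  0.196 0.031] [0.562 0.236 0.06 ]
scene 0.07 19 [0.5438 0.2182 0.0776] [0.531 0.204 0.07 ] [0.55  0.225 0.085]
scene 0.085 14 [0.5441 0.2186 0.0907] [0.534 0.209 0.085] [0.552 0.226 0.098]
scene 0.1 34 [0.5395 0.2158 0.1059] [0.525 0.202 0.101] [0.552 0.226 0.111]
[368.64986995 220.9344895 ]
top 0.03 80 [0.5327 0.2041 0.0501] [0.514 0.188 0.031] [0.557 0.233 0.06 ]
top 0.07 2 [0.5329 0.2001 0.0757] [0.532 0.2   0.073] [0.534 0.2   0.078]
top 0.085 9 [0.5306 0.2059 0.0952] [0.525 0.2   0.088] [0.542 0.217 0.1  ]
top 0.1 36 [0.5347 0.2097 0.1064] [0.524 0.201 0.102] [0.546 0.223 0.112]
[246.69437917 235.10296354]
```

View pics/top6z.png

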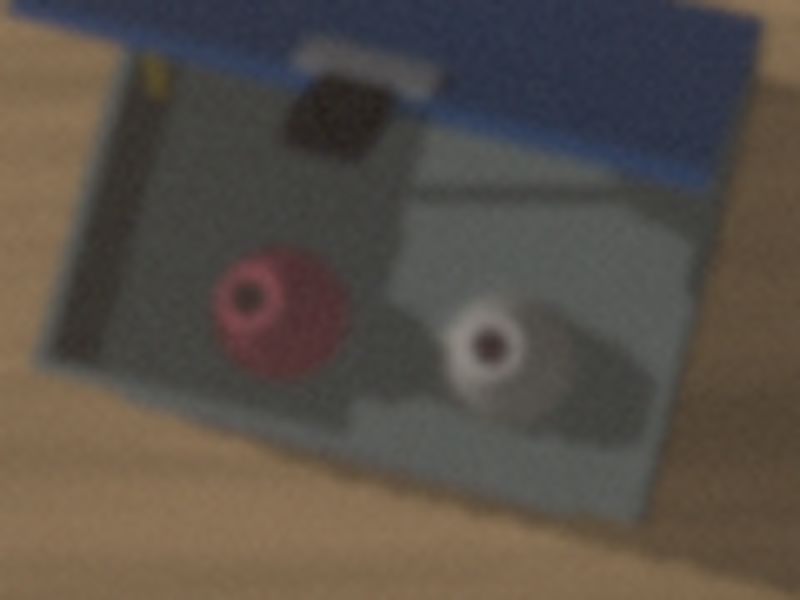

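Both cameras agree on the pink neck at about (0.536, 0.212); the mouth is at top pixel (247,234.5). The lid holds at 1.13. I'll approach with the hand tilted 15° away from the lid and the jaws partly open.

```bash
python3 -m handwheel '0.1 0 -0.05 -0.03 -0.11 0; 0.22 -0.01 -0.14 -0.06 -0.22 0; 0.34 -0.015 -0.24 -0.088 -0.322 0; 0.46 -0.02 -0.35 -0.088 -0.322 0; 0.58 -0.025 -0.45 -0.088 -0.322 0' -0.3 25; python3 -m handwheel '0.1 -0.004 -0.08 0 0 0; 0.13 -0.006 -0.1 0 0 0; 0.13 -0.006 -0.1 0 0 0;0.13 -0.006 -0.1 0 0 0'
python3 - <<'E'
from h import *
from scipy.spatial.transform import Rotation as R
s=robot.read_state(); M=R.from_rotvec(s["orientation"]).as_matrix()
print(M.round(3).tolist(), ((np.array([.536,.212,.092])+.0188*M[:,2]-s["tool_pos"])/.3).round(4))
im,d=robot.read_camera("scene"); cv2.imwrite("pics/scene7z.png",cv2.resize(im[130:280,260:460,::-1],(800,600)))
E
```

```text
t: 10.7
tool_pos: [0.5028, 0.2119, 0.2681]
orientation: [0.387, 2.855, -0.05]
force: [0.2, 0.2, 0.4]
opening: 0.0614
t: 11.1
tool_pos: [0.5408, 0.2104, 0.2407]
orientation: [0.389, 2.855, -0.05]
force: [0.2, 0.6, -0.4]
opening: 0.0607
[[-0.931, 0.267, 0.25], [0.258, 0.964, -0.068], [-0.259, 0.001, -0.966]] [-2.000e-04  1.100e-03 -5.562e-01]
```

View pics/scene7z.png

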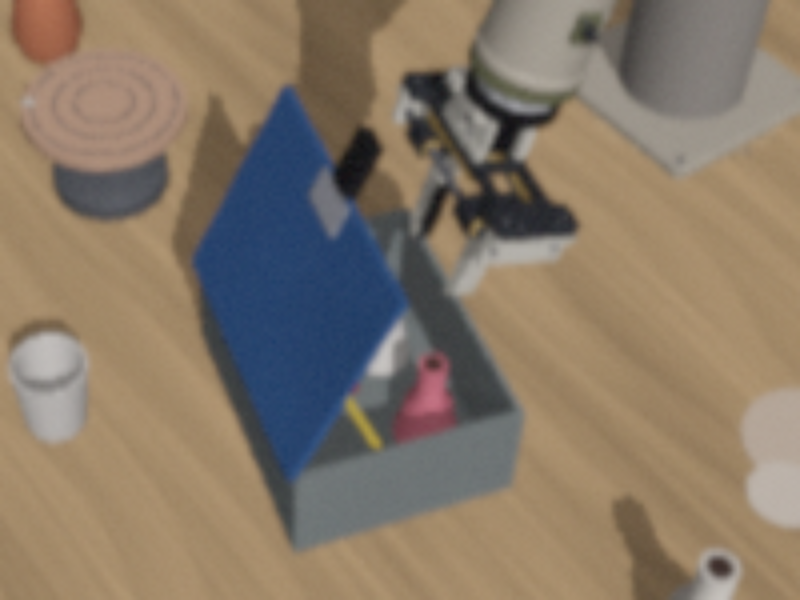

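The pose is right and clear of the lid and tab (350,160). I'll descend in stages.

```bash
python3 -m handwheel '0 0 -0.09 0 0 0; 0 0 -0.18 0 0 0; 0 0.001 -0.27 0 0 0; 0 0.001 -0.34 0 0 0; 0 0.001 -0.36 0 0 0'; python3 -m handwheel '0 0 -0.06 0 0 0; 0 0 -0.12 0 0 0; 0 0 -0.17 0 0 0;0 0 -0.196 0 0 0; 0 0 -0.196 0 0 0'
python3 - <<'E'
from h import *
im,d=robot.read_camera("scene"); cv2.imwrite("pics/scene8z.png",cv2.resize(im[130:280,260:460,::-1],(800,600)))
E
```

```text
t: 11.65
tool_pos: [0.5393, 0.2109, 0.1309]
orientation: [0.387, 2.857, -0.051]
force: [0.4, -0.5, -0.4]
opening: 0.0601
t: 12.15
tool_pos: [0.5402, 0.2107, 0.0727]
orientation: [0.387, 2.856, -0.051]
force: [-1.2, 0.2, 0.3]
opening: 0.0604
```

View pics/scene8z.png

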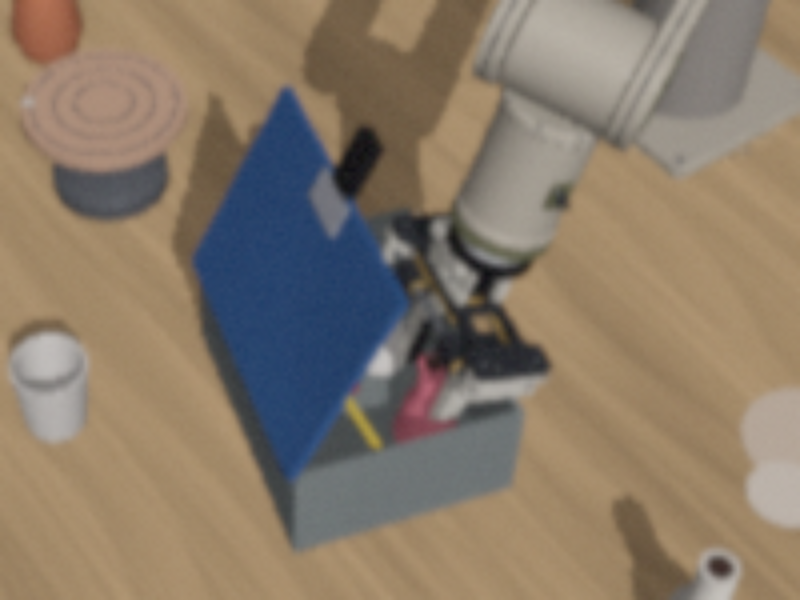

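The neck sits between the fingers, at (430,380) in the crop, so I'll close.

```bash
python3 -m handwheel '0 0 0 0 0 0;0 0 0 0 0 0;0 0 0 0 0 0;0 0 0 0 0 0;0 0 0 0 0 0' 1 25;  python3 -m handwheel '0 0 0 0 0 0;0 0 0 0 0 0;0 0 0 0 0 0'; python3 -m handwheel '0 0 0.01 0 0 0;0 0 0.03 0 0 0;0 0 0.06 0 0 0;0 0 0.06 0 0 0'
python3 - <<'E'
from h import *
im,d=robot.read_camera("scene"); cv2.imwrite("pics/scene9z.png",cv2.resize(im[130:280,260:460,::-1],(800,600)))
E
```

```text
t: 12.7
tool_pos: [0.5409, 0.2109, 0.0734]
orientation: [0.388, 2.855, -0.049]
force: [-0.5, 1.4, 1.9]
opening: 0.025
t: 13.0
tool_pos: [0.5408, 0.2109, 0.0732]
orientation: [0.388, 2.855, -0.05]
force: [0.5, 1.6, 1.2]
opening: 0.0245
t: 13.4
tool_pos: [0.5418, 0.2112, 0.0931]
orientation: [0.388, 2.853, -0.048]
force: [-0.1, 0.8, -3.4]
opening: 0.0246
```

View pics/scene9z.png

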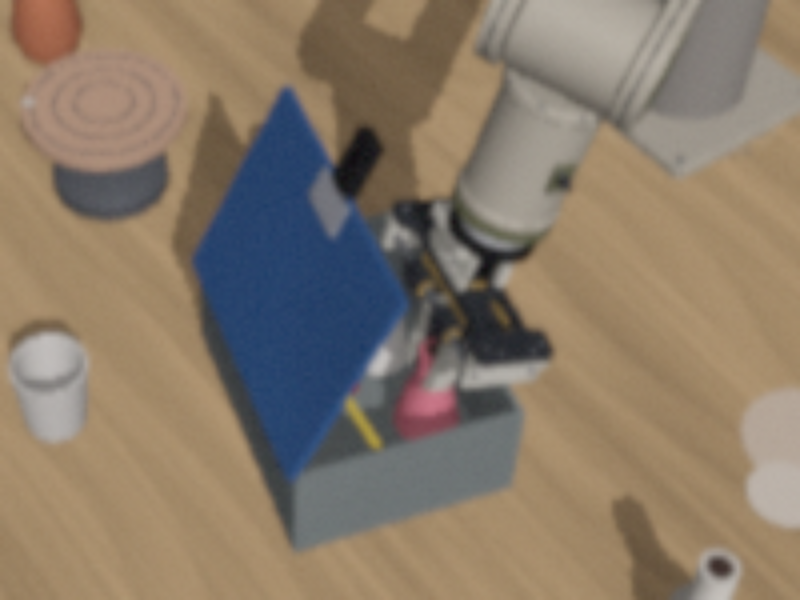

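Held: the opening is 24.5 mm and the wrist force shows its weight. I'll lift straight out, then back away from the lid.

```bash
python3 -m handwheel '0 0 0.04 0 0 0;0 0 0.12 0 0 0;0 0 0.2 0 0 0;0 0 0.28 0 0 0;0 0 0.36 0 0 0' - 40;  python3 -m handwheel '0 0 0.08 0 0 0;-0.02 0 0.16 0 0 0;-0.08 0.02 0.2 0 0 0;-0.16 0.04 0.2 0 0 0;-0.24 0.05 0.2 0 0 0'
python3 - <<'E'
from h import *
im,d=robot.read_camera("scene"); cv2.imwrite("pics/scene10.png",im[:,:,::-1])
E
```

```text
t: 13.95
tool_pos: [0.5405, 0.2108, 0.2007]
orientation: [0.388, 2.855, -0.05]
force: [0.3, -0.7, -3.3]
opening: 0.0245
t: 14.45
tool_pos: [0.4682, 0.2261, 0.2605]
orientation: [0.388, 2.854, -0.048]
force: [0.4, 0.6, -3.3]
opening: 0.0247
```

View pics/scene10.png

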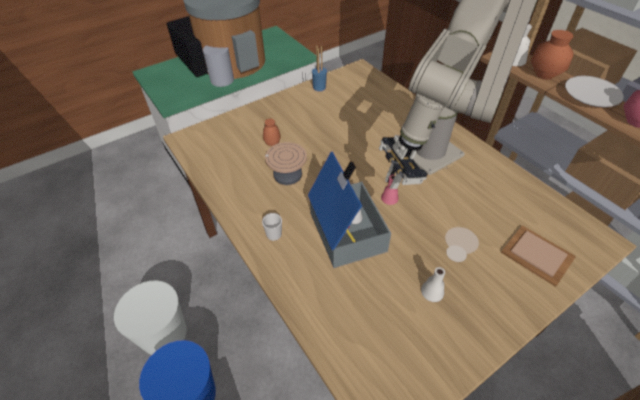

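The pink bottle hangs upright in the hand at (391,192), and the lid is still propped. Next I go round the front to the wheel.

```bash
python3 -m handwheel '-0.03 -0.07 0 0 0 0;-0.06 -0.18 0 0 0 0;-0.08 -0.3 0 0 0 0;-0.09 -0.42 0 0 0 0;-0.09 -0.55 0 0 0 0'; python3 -m handwheel '0 -0.12 0 0 0 0;0 -0.24 0 0 0 0;0 -0.36 0 0 0 0;0.03 -0.48 0 0 0 0;0.07 -0.6 0 0 0 0';  python3 -m handwheel '0.08 -0.1 0 0 0 0;0.17 -0.2 0 0 0 0;0.26 -0.3 0 0 0 0;0.34 -0.36 0 0 0 0;0.4 -0.4 0 0 0 0'
```

```text
t: 15.0
tool_pos: [0.4411, 0.0599, 0.2598]
orientation: [0.386, 2.854, -0.049]
force: [1.2, -0.5, -2.1]
opening: 0.0246
t: 15.5
tool_pos: [0.4625, -0.121, 0.2602]
orientation: [0.388, 2.853, -0.051]
force: [0.9, 0.2, -1.2]
opening: 0.0248
t: 16.0
tool_pos: [0.5834, -0.241, 0.259]
orientation: [0.389, 2.855, -0.05]
force: [-0.1, 0.1, -1.8]
opening: 0.0244
```

```bash
python3 -m handwheel '0.04 -0.003 -0.05 0 0 0;0.072 -0.003 -0.12 0 0 0;0.072 -0.003 -0.17 0 0 0;0.072 -0.003 -0.2 0 0 0;0.072 -0.003 -0.2 0 0 0'; python3 -m handwheel '0 0 0 0 0 0; 0 0 0 0 0 0'
python3 - <<'E'
from h import *
s=robot.read_state();print(s["tool_pos"])
for c,(u,v) in [("scene",(290,150)),("top",(405,205))]:
    im,d=robot.read_camera(c); cv2.imwrite(f"pics/{c}11z.png",cv2.resize(im[v-45:v+45,u-60:u+60,::-1],(800,600),interpolation=cv2.INTER_CUBIC))
    P=cloud(c,d);np.save(f"pics/{c}11.npy",d);cv2.imwrite(f"pics/{c}11.png",im[:,:,::-1])
    for r in robot.tip_of(c,"pink_bell")[:1]: print(c,r["conf"],r["at"],onplane(c,r["at"],s["tool_pos"][2]-.0672))
    for r in robot.tip_of(c,"wheel_top")[:1]: print(c,r["conf"],r["at"],onplane(c,r["at"],.11))
    hsv=cv2.cvtColor(im,cv2.COLOR_RGB2HSV); k=((hsv[...,0]>165)|(hsv[...,0]<2))&(hsv[...,1]>90)&(abs(P[...,0]-.6)<.06)&(abs(P[...,1]+.24)<.07)&(P[...,2]>.118)&(d>0)
    p=P[k]; print(len(p),p.min(0).round(3),p.max(0).round(3))
E
```

```text
t: 16.5
tool_pos: [0.6029, -0.2395, 0.1971]
orientation: [0.388, 2.858, -0.049]
force: [-0.2, 0.4, -3.2]
opening: 0.0248
t: 16.7
tool_pos: [0.6047, -0.2404, 0.2009]
orientation: [0.387, 2.853, -0.051]
force: [-0.5, 0.3, -4.2]
opening: 0.0243
[ 0.60471773 -0.24044592  0.20088245]
scene 0.49 [157.6, 284.7] [ 0.62208441 -0.21032146  0.13368245]
scene 0.89 [158.1, 283.7] [ 0.61519867 -0.2329628   0.11      ]
166 [ 0.585 -0.254  0.138] [ 0.632 -0.208  0.235]
top 0.59 [208.0, 409.4] [ 0.59715965 -0.23664118  0.13368245]
top 0.96 [207.8, 409.1] [ 0.60069137 -0.24034191  0.11      ]
20 [ 0.598 -0.218  0.133] [ 0.618 -0.21   0.16 ]
```

View pics/scene11z.png

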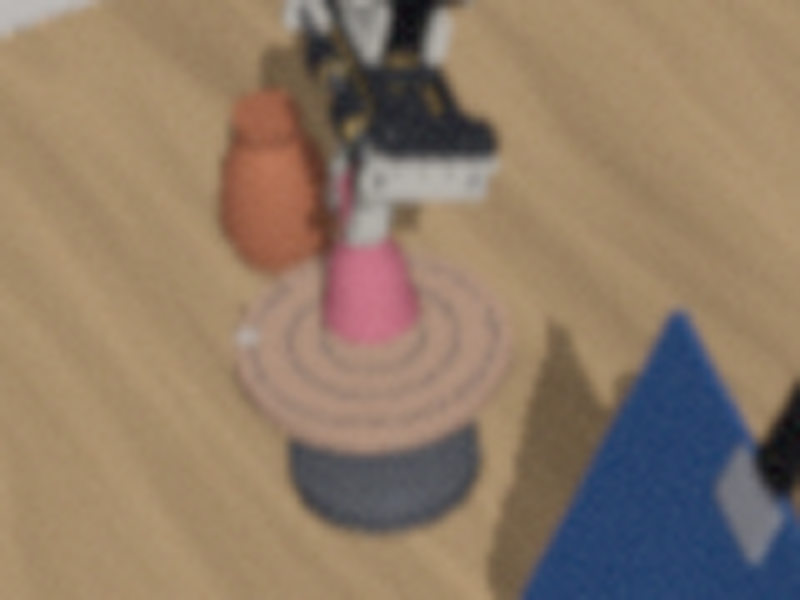

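View pics/top11z.png

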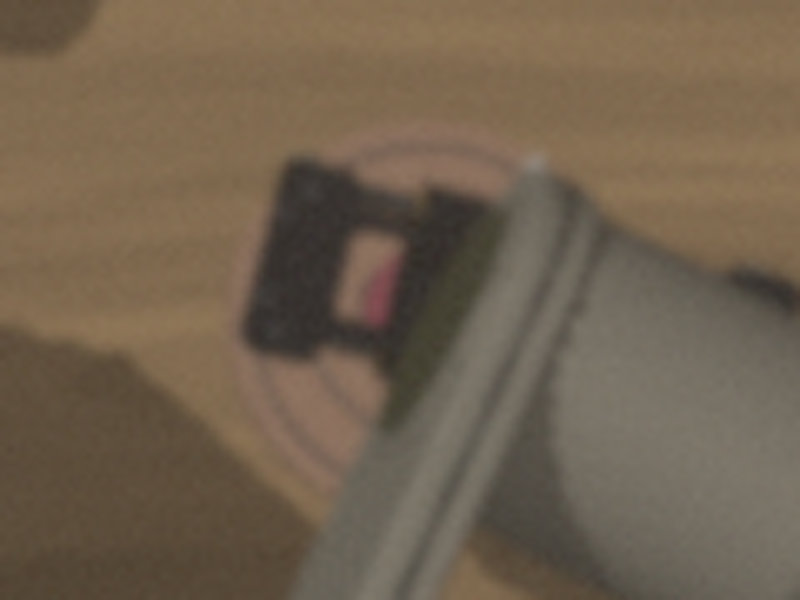

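```bash
python3 - <<'E'
from h import *
im=cv2.imread("pics/scene11.png"); u0,v0=230,105; S=800/120
big=cv2.resize(im[v0:v0+90,u0:u0+120],(800,600),interpolation=cv2.INTER_CUBIC)
a=np.linspace(0,2*np.pi,60)
for (cx,cy,z,r,col) in [(.6,-.2405,.11,.085,(0,255,0)),(.6,-.2405,.098,.085,(0,255,0)),(.6,-.2393,.1337,.03,(255,0,0)),(.6,-.2393,.1787,.022,(255,0,0))]:
    q=np.array([(proj("scene",[cx+r*np.cos(t),cy+r*np.sin(t),z])-[u0,v0]+.5)*S for t in a]).astype(int)
    cv2.polylines(big,[q],True,col,1)
cv2.imwrite("pics/ov11.png",big)
E
```

```text
(no output)
```

View pics/ov11.png

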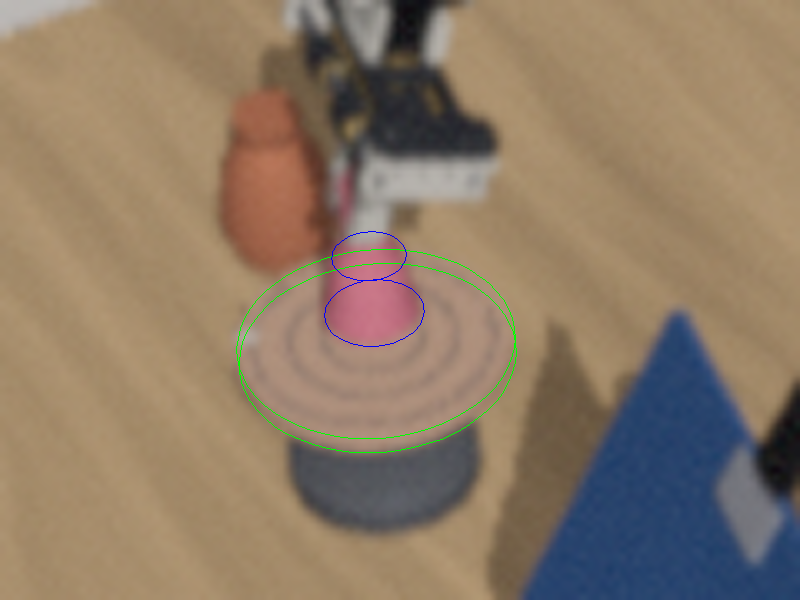

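The bottle (370,300 in the overlay) is centred over the head to within about 1–2 mm. Now I'll lower it gently.

```bash
python3 -m handwheel '0 -0.003 -0.02 0 0 0; 0 -0.003 -0.04 0 0 0; 0 -0.003 -0.055 0 0 0; 0 -0.003 -0.065 0 0 0; 0 -0.003 -0.065 0 0 0'; python3 -m handwheel '0 0 -0.004 0 0 0; 0 0 -0.008 0 0 0; 0 0 -0.008 0 0 0';python3 -m handwheel '0 0 -0.002 0 0 0; 0 0 -0.004 0 0 0; 0 0 -0.004 0 0 0'
```

```text
t: 17.5
tool_pos: [0.6038, -0.2407, 0.1785]
orientation: [0.388, 2.857, -0.049]
force: [-0.2, -0.9, -3.5]
opening: 0.0245
t: 17.8
tool_pos: [0.6044, -0.2411, 0.1774]
orientation: [0.388, 2.855, -0.05]
force: [-0.1, 0.5, -2.4]
opening: 0.0244
t: 18.1
tool_pos: [0.6048, -0.2411, 0.1773]
orientation: [0.387, 2.854, -0.05]
force: [-2.5, 3.1, 4.8]
opening: 0.0245
```

```bash
python3 -m handwheel '0 0 0 0 0 0;0 0 0 0 0 0'; python3 -m handwheel '0 0 0 0 0 0;0 0 0 0 0 0;0 0 0 0 0 0;0 0 0 0 0 0;0 0 0 0 0 0' -0.5 10; python3 - <<'E'
from h import *
for c,(u,v) in [("scene",(290,150))]:
    im,d=robot.read_camera(c); cv2.imwrite(f"pics/{c}12z.png",cv2.resize(im[v-45:v+45,u-60:u+60,::-1],(800,600),interpolation=cv2.INTER_CUBIC))
E
```

```text
t: 18.3
tool_pos: [0.6048, -0.2411, 0.1773]
orientation: [0.387, 2.854, -0.05]
force: [-3.6, 2.6, 6.0]
opening: 0.0245
t: 18.8
tool_pos: [0.6042, -0.241, 0.1758]
orientation: [0.388, 2.855, -0.05]
force: [0.3, 0.7, -1.0]
opening: 0.0598
```

View pics/scene12z.png

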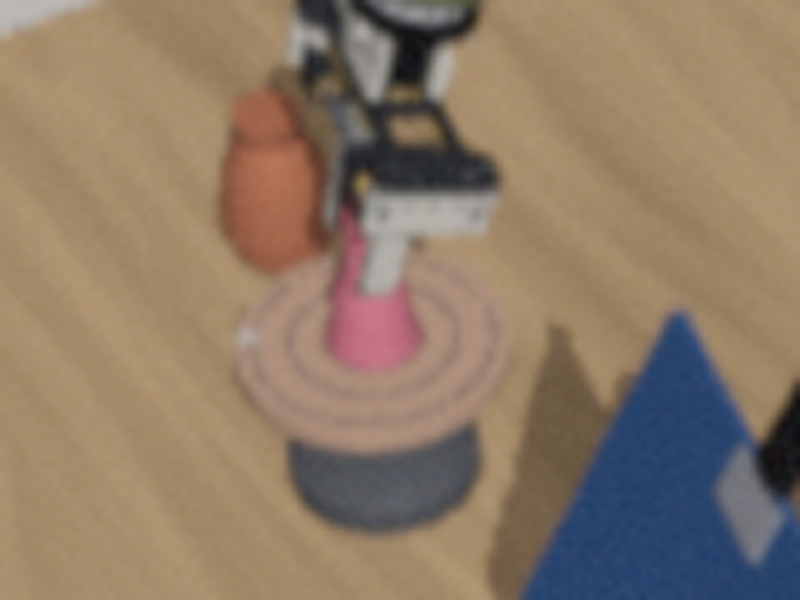

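Released and standing at (375,330). I'll withdraw along the tool axis.

```bash
python3 -m handwheel '-0.01 0.003 0.04 0 0 0;-0.03 0.008 0.12 0 0 0;-0.06 0.016 0.24 0 0 0;-0.1 0.027 0.38 0 0 0;-0.18 0 0.45 0 0 0'; python3 -m handwheel '-0.15 0 0 0 0 0;-0.3 0 0 0 0 0;-0.45 0 0 0 0 0;-0.6 0 0 0 0 0;-0.6 0 0 0 0 0'
python3 - <<'E'
from h import *
for c,(u,v) in [("scene",(320,180)),("top",(340,215))]:
    im,d=robot.read_camera(c); cv2.imwrite(f"pics/{c}13.png",im[:,:,::-1]);P=cloud(c,d)
    cv2.imwrite(f"pics/{c}13z.png",cv2.resize(im[v-75:v+75,u-100:u+100,::-1],(800,600),interpolation=cv2.INTER_CUBIC))
    for q,z in [("pink_bell",.11),("wheel_top",.11),("white_bell",.006)]:
        for r in robot.tip_of(c,q)[:1]: print(c,q,round(r["conf"],2),r["at"],onplane(c,r["at"],z).round(4))
    hsv=cv2.cvtColor(im,cv2.COLOR_RGB2HSV)
    if c=="scene":
        k=(hsv[...,0]>95)&(hsv[...,0]<125)&(hsv[...,1]>140)&(P[...,2]>.13)&(P[...,0]>.45)&(P[...,0]<.75)&(d>0)
        p=P[k]; n=np.linalg.svd(p-np.median(p,0),full_matrices=False)[2][2]; print("angle",np.arccos(abs(n[2])))
    b=np.hypot(P[...,0]-.6,P[...,1]+.24)<.1
    p=P[b&(abs(P[...,2]-.11)<.006)]; print("head",cv2.minEnclosingCircle((p[:,:2]*1000).astype(np.float32)))
    p=P[b&(P[...,2]>.203)&(P[...,2]<.22)]; print("mouth",len(p),p.mean(0) if len(p) else 0)
E
```

```text
t: 19.35
tool_pos: [0.5515, -0.2405, 0.3169]
orientation: [0.384, 2.849, -0.052]
force: [0.4, -1.8, 1.2]
opening: 0.0698
t: 19.85
tool_pos: [0.367, -0.2414, 0.313]
orientation: [0.391, 2.852, -0.055]
force: [0.5, -0.2, 0.7]
opening: 0.0696
scene pink_bell 0.66 [156.2, 284.4] [ 0.607 -0.241  0.11 ]
scene wheel_top 0.83 [155.8, 286.2] [ 0.5998 -0.2389  0.11  ]
scene white_bell 0.52 [219.9, 351.9] [0.5285 0.1156 0.006 ]
angle 1.1307509627520524
head ((601.8634033203125, -238.7470703125), 87.32833862304688)
mouth 32 [ 0.6024632  -0.23636687  0.20897409]
top pink_bell 0.81 [211.0, 408.4] [ 0.5917 -0.238   0.11  ]
top wheel_top 0.63 [206.8, 409.3] [ 0.6035 -0.241   0.11  ]
top white_bell 0.73 [240.9, 288.6] [0.5225 0.1036 0.006 ]
head ((600.9192504882812, -239.95474243164062), 85.7302474975586)
mouth 79 [ 0.59928252 -0.23929839  0.21095965]
```

View pics/scene13z.png

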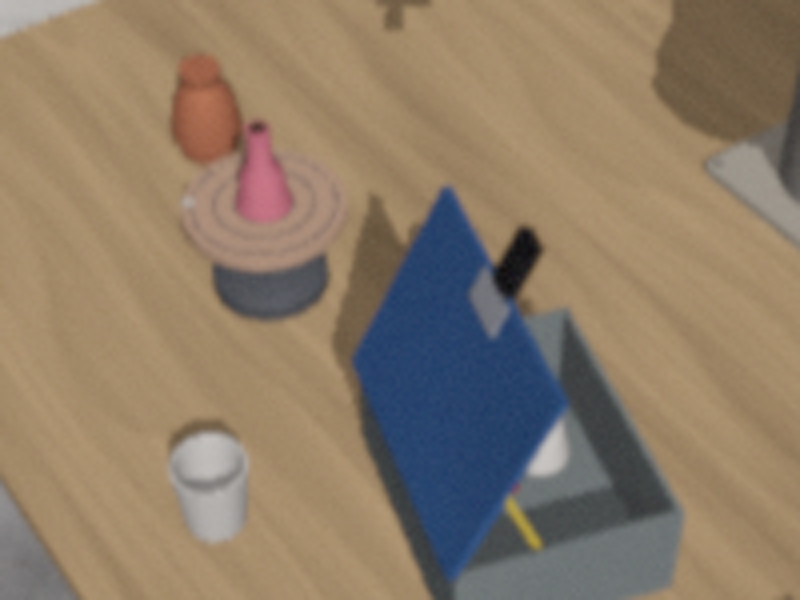

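View pics/top13z.png

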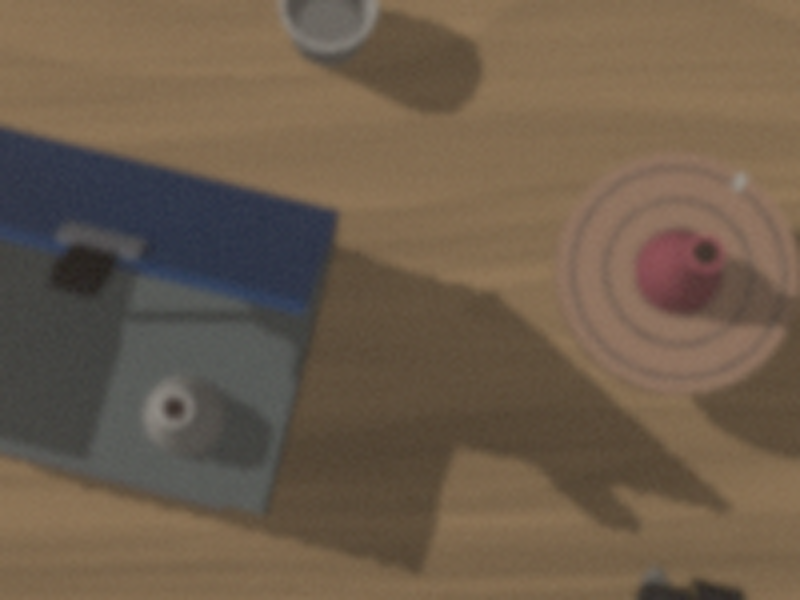

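```bash
python3 -m handwheel '0 0 0 0 0 0;0 0 0 0 0 0;0 0 0 0 0 0;0 0 0 0 0 0'; python3 -c "
from plant import robot; print(robot.close_job())"
```

```text
t: 20.65
tool_pos: [0.3704, -0.241, 0.311]
orientation: [0.388, 2.855, -0.05]
force: [-0.8, -0.8, 0.5]
opening: 0.0697
the job is handed in; nothing more can be done
None
```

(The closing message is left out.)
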